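Grade mill balls with a tined sieve tray

TASK

Pick up the sieve by its black grip, tilt it gently over the shallow steel pan so that the three small porcelain balls fall through the tines into the pan while the three large ones stay in the sieve, then tip the large balls off the spout into the deep grey tub. Finally stand the empty sieve back upright on the bench and let go of it. Work with the sieve, not with fingers on the balls; do not let balls fall from high up (20 cm at most), and leave the jar, spanner and carton where they are.

Things in the scene. Friction and masses are not known exactly. Their poses are not given: they have to be found in the camera images.
- sieve: Loose steel sieve tray with balls in it: 211 mm long (own x, -106 to +105), 146 wide (y), walls 60 high, about 0.4 kg empty. Origin: centre of its underside. Open spout at its -x end, all other sides walled. Behind x = +20 mm the floor is solid, sloping 9 degrees down to the closed +x end, where the balls lie while it is level; ahead of that are open tines.
- sieve_grip (a point): Middle of the sieve's black grip, 94 mm above the underside at x = y = 0. The grip is a flat upright bar across the tray: 12 mm thick along the sieve's x, 146 mm long along its y, 28 mm high, free beneath. Pinched here along the sieve's x with 30 N or more it follows the hand firmly, also when tilted.
- sieve_tines (a point): Middle of the gently rising (5 degrees) part of the tines, at x = -35, z = 14 mm of the sieve. 5 rods, 5 mm, along x, 28 mm clear gaps, from x = +20 to the spout. Spout tilted down by over 9 degrees, the balls roll on and small ones drop through. Tilted slowly to 11-16 degrees (2 to 4 s) the large ones stay; a sudden tilt may throw them out. Level again, they rest on the tines.
- sieve_tip (a point): Middle of the spout's edge, the free tips of the tines: x = -106, z = 44 mm of the sieve. Over the last 54 mm the tines climb at 26 degrees, so the large balls roll off the spout only when the sieve is tilted spout down by more than that: 40 to 50 degrees is sure. They then fly some 40 mm past the edge as they fall.
- pan: Shallow open steel pan for the small balls, fixed, outside 240 (x) by 210 (y) by 40 mm high, 4 mm walls and floor; origin: centre of its underside.
- tub: Deep open grey plastic tub for the large balls, fixed, outside 200 by 200 by 80 mm high, 5 mm walls and floor; origin: centre of its underside.
- small0: Small white porcelain grinding ball, 22 mm across, 14 g; origin at its centre
- small1: Small white porcelain grinding ball, 22 mm across, 14 g; origin at its centre
- small2: Small white porcelain grinding ball, 22 mm across, 14 g; origin at its centre
- large0: Large white porcelain grinding ball, 40 mm across, 80 g; origin at its centre
- large1: Large white porcelain grinding ball, 40 mm across, 80 g; origin at its centre
- large2: Large white porcelain grinding ball, 40 mm across, 80 g; origin at its centre
- jar: Bystander: white milling jar with a grey lid, 90 mm across, 100 mm high, near the far edge; origin at its underside. Leave it alone.
- spanner: Bystander: steel spanner 190 mm long, lying near the far edge. Leave it alone.
- carton: Bystander: cardboard box 80 x 140 x 70 mm near the far edge; origin at its underside. Leave it alone.
Not all that is in view belongs to the job. Leave any pink look-alike of the large0 alone.

How it is judged:
By the outcome, as a careful person would: the job done as asked, in the order asked, and still so for the second after the job is handed in, with the robot touching nothing.
It also fails if it takes over 72 s, if anything falls off the work surface, if the arm or the gripper's body presses on something with over 40 N, if the wrist force passes 120 N, or if a joint passes its speed limit or range.

ROBOT

A 6-joint arm with a two-finger parallel gripper is mounted at the origin on the work surface. World frame = base frame: x ahead of the robot, y to its left, z up, the work surface at z = 0. Lengths are in mm, angles in degrees, forces in N, time in s.
With the tool pointing down it reaches from about 325 to 1000 mm from the base axis. Payload 5.1 kg.
Tool frame: the origin (TCP) lies on the front face of the gripper's body, between the roots of the fingers; the fingertips stand tip_reach ahead of it and the grasp point (between the pads) lies 54 mm ahead of it (tip_reach is the distance from the TCP to the fingertips, in mm); z points along the fingers, y is the direction in which the jaws open and shut (so a half turn about z gives the same grasp; the last joint's range is limited). The gripper opens to 85 mm and grips with 20 to 120 N. Pads are 22 mm wide; open, the fingers measure 114 mm over their backs; the gripper's body (76 mm by 85 mm) begins 54 mm behind the grasp point. The pads swing forward as they close: fully open they stand 13 mm farther back than shut.
Start: joints at [61.387, 7.093, 94.555, -0, 78.352, -4.733], TCP at [263.163, 594.332, 303.922] pointing down, gripper open.
Joint ranges: [-149.61, 149.61], [-58.7, 133.49], [1.44, 155.28], [-77.14, 257.14], [18.33, 153.61], [-166.67, 166.67]. Speed limits (degrees/s): [147.25, 147.25, 180, 180, 180, 180].

INTERFACE

Orientations are given as [roll, pitch, yaw] about the fixed x, y, z axes, in that order (R = Rz(yaw) Ry(pitch) Rx(roll)).
In Python, from workcell import get_obs, camera, sign_off, tip_reach gives the robot as it stands.
- The arm moves only by the tool apply_moves, never from a script. Its argument "targets" is a list of rows, each an object with "dp": the shift along the world's x, y, z in mm, a list of three; "spin": the turn about the world's z in rad. In form: [{"dp": [dx, dy, dz], "spin": spin}, ...]. A call has 1 to 20 rows; each row shifts and turns the commanded pose from where the row before left it; what a row does not reach is not made up. A row lasts 1/10 s, in which the tool goes at most 50 mm and 8.59 degrees, less where a joint would pass 70% of its speed; a pose out of reach is approached as far as the arm can. A call with a gripper value outside its range is refused whole. "claw" is the finger opening in mm, from 0 to 85.4, set as the call begins (left out, the last holds). The fingers move at their own pace and stop on an object; the grip force is fixed at half the most. Time passes only in rows, so rows that do not move let the fingers close. It gives the time, the measured TCP pose, the force and the opening at its end, in the units of the state.
- get_obs(): the state, without advancing time (a new reading comes with each control period).
- camera(name): name is "scene" or "top"; returns a dict with "frame" (480x640x3 uint8, red, green, blue), "fx", "fy", "cx", "cy" (pixels), "R" (3x3) and "t" (3): a world point X has camera coordinates R X + t. Camera axes: x right, y down, z forward; pixel columns grow to the right and rows downward; lengths in mm; the calibration is good to about 2 mm. A picture is of the moment at which its call begins. There is no depth.
- sign_off(): hands the job in, once; it reports no verdict.
The state is a dict: "t": time; "qpos": joint angles; "dq": joint speeds; "effort": joint torques, N m; "eef_pos": TCP position; "eef_rot": TCP orientation; "ft_force": force on the tool from outside, world axes, zero at the start; "ft_torque": the same for the moment, N m; "gripper_width": finger opening in mm.
Only numpy, scipy, OpenCV 4.12 (cv2) and the standard library are available. Lean on these libraries where they do the work, as an engineer would, in place of code of your own. Each camera call takes 0.05 s, during which the arm holds its last target. There are 200 camera calls.

## Working session

There is one attempt and no reset: what is moved stays moved. The work goes in short steps, Python scripts to look and compute and a tool call to move; the robot and the scene stay as the last step left them, time stands still between calls to the robot, and variables do not carry over. Pictures are saved under pics/ and viewed, about 8 in all and at most 12, crops included, and the job is handed in when it is done.

Besides the shell and the picture viewer there is one more tool, called as a command line: name --argument value ..., lists and objects as JSON in quotes. apply_moves: Moves the arm, as the interface text tells. Its arguments: {"type":"object","properties":{"targets":{"type":"array"},"claw":{"type":"number"}},"required":["targets"]}

```bash
ls -R . | head -30; mkdir -p pics
cat > h.py <<'E'
import cv2, numpy as np
from workcell import get_obs, camera, sign_off, tip_reach
def snap(cam,name,crop=None,scale=1):
    c=camera(cam); f=cv2.cvtColor(c["frame"],cv2.COLOR_RGB2BGR); g=f
    if crop: x0,y0,x1,y1=crop; g=f[y0:y1,x0:x1]
    if scale!=1: g=cv2.resize(g,None,fx=scale,fy=scale,interpolation=cv2.INTER_CUBIC)
    cv2.imwrite(f"pics/{name}.png",g); np.savez(f"pics/{name}.npz",**c); return c
def ray(c,uv,z):
    R=np.array(c["R"]);t=np.array(c["t"]);o=-R.T@t
    d=R.T@np.array([(uv[0]-c["cx"])/c["fx"],(uv[1]-c["cy"])/c["fy"],1]); return o+d*(z-o[2])/d[2]
def proj(c,X):
    p=np.array(c["R"])@np.array(X,float)+np.array(c["t"]); return [c["fx"]*p[0]/p[2]+c["cx"],c["fy"]*p[1]/p[2]+c["cy"]]
E
python3 - <<'E'
from h import *
a=snap("scene","s0");b=snap("top","t0")
print(get_obs(), tip_reach)
for c in(a,b): print(c["fx"],-np.array(c["R"]).T@np.array(c["t"]),np.round(c["R"],2).tolist())
f=lambda n:cv2.imread(n)
E
```

```text
.:
pics

./pics:
{'t': 0.1, 'qpos': array([ 6.13855056e+01,  7.12991567e+00,  9.46269463e+01, -1.60556558e-04,
        7.83531656e+01, -4.73210201e+00]), 'dq': array([-0.06816617, -0.07610759, -0.25279944,  0.02996753, -0.02735576,
       -0.05396402]), 'effort': array([-6.06127492e-05, -4.24926281e+01, -3.66653824e+01, -1.05359363e-04,
        3.93411960e-03, -3.01920272e-05]), 'eef_pos': array([262.97706857, 593.96260908, 302.76694614]), 'eef_rot': array([-1.79890334e+02, -8.92028185e-03,  1.56117632e+02]), 'ft_force': array([0.20052629, 0.13601523, 0.83142921]), 'ft_torque': array([-0.02730216, -0.0512766 ,  0.01659668]), 'gripper_width': 85.29354222334571} 72.6
614.4845847281317 [1236.10433548  609.12071662  922.88122337] [[-0.68, 0.73, 0.0], [0.5, 0.47, -0.73], [-0.53, -0.5, -0.69]]
577.6821180644428 [ 431.97513229  -29.51547408 1206.5162339 ] [[0.01, -1.0, -0.01], [-0.99, -0.01, -0.11], [0.11, 0.01, -0.99]]
```

View pics/s0.png

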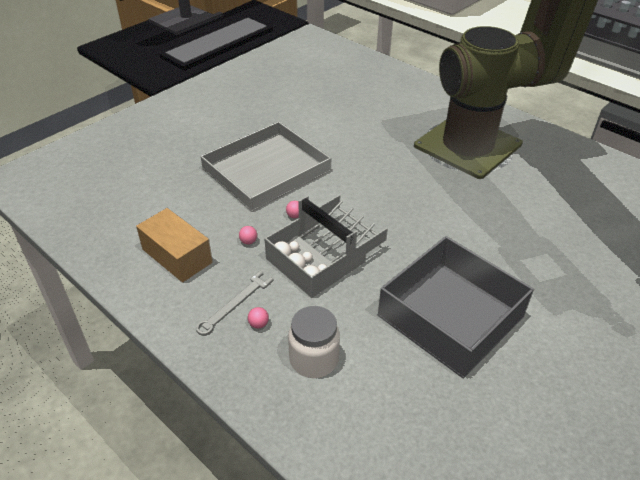

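View pics/t0.png

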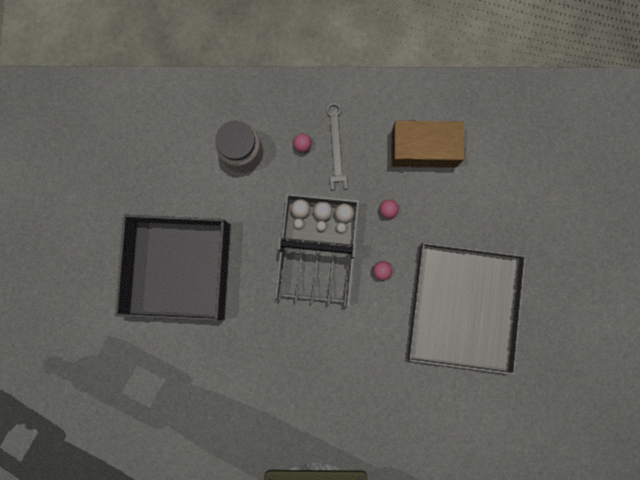

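The top view shows the sieve at (318,250) with its spout towards the robot, the pan at (467,310) and the tub at (175,267). The pink balls at (302,143), (388,209) and (383,270) are decoys, and the white balls are in the sieve at rows 210-228. Rows can only shift the tool and turn it about z, so I have no direct tilt command. I'll first test in free space what the arm does at the inner limit of its reach.

apply_moves --targets '[{"dp": [-20,-45,0],"spin": 0},{"dp": [-20,-45,0],"spin": 0},{"dp": [-20,-45,0],"spin": 0},{"dp": [-20,-45,0],"spin": 0},{"dp": [-20,-45,0],"spin": 0},{"dp": [-20,-45,0],"spin": 0},{"dp": [-10,-23,0],"spin": 0},{"dp": [-10,-23,0],"spin": 0},{"dp": [-10,-23,0],"spin": 0}]'

```text
t: 1.0
eef_pos: [112.5, 254.2, 303.4]
eef_rot: [-180.0, -0.0, 156.1]
ft_force: [0.3, -0.2, -0.0]
gripper_width: 85.4
```

Run:
```python
from h import *
o=get_obs(); print({k:np.round(o[k],2).tolist() for k in("t","qpos","eef_pos","eef_rot","gripper_width")})
c=dict(np.load("pics/t0.npz")); f=c["frame"]; hsv=cv2.cvtColor(f,cv2.COLOR_RGB2HSV)
# grip bar: very dark blob near (318,247)
g=f.max(axis=2).astype(int); m=np.zeros(g.shape,np.uint8); m[230:262,270:365]=(g[230:262,270:365]<32)*255
ys,xs=np.nonzero(m); r=cv2.minAreaRect(np.c_[xs,ys].astype(np.float32)); print("bar",r,len(xs))
bp=cv2.boxPoints(r)
for p in bp: print("bar corner",p,np.round(ray(c,p,108),0))
print("bar centre",ray(c,r[0],108))
# by-eye outline corners
for n,z,ps in(("sieve rear top",60,[(289,196),(358,200)]),("pan rim",40,[(424,244),(523,257),(513,373),(408,361)]),("tub rim",80,[(124,215),(230,220),(224,321),(117,316)]),("pink",20,[(302,143),(388,209),(383,270)]),("large",45,[(300,209),(322,211),(344,212)])):
    for p in ps: print(n,p,np.round(ray(c,p,z)))
```

```text
{'t': 1.0, 'qpos': [55.01, -49.03, 136.34, -0.0, 92.71, -11.12], 'eef_pos': [112.53, 254.18, 303.36], 'eef_rot': [-179.98, -0.0, 156.13], 'gripper_width': 85.38}
bar ((316.0, 247.5), (15.0, 70.0), 90.0) 162
bar corner [281. 240.] [556.  67. 108.]
bar corner [351. 240.] [557. -67. 108.]
bar corner [351. 255.] [528. -67. 108.]
bar corner [281. 255.] [527.  66. 108.]
bar centre [ 5.42119553e+02 -3.83170383e-01  1.08000000e+02]
sieve rear top (289, 196) [651.  56.  60.]
sieve rear top (358, 200) [643. -83.  60.]
pan rim (424, 244) [ 557. -218.   40.]
pan rim (523, 257) [ 532. -417.   40.]
pan rim (513, 373) [ 301. -390.   40.]
pan rim (408, 361) [ 323. -183.   40.]
tub rim (124, 215) [607. 381.  80.]
tub rim (230, 220) [599. 170.  80.]
tub rim (224, 321) [401. 177.  80.]
tub rim (117, 316) [409. 385.  80.]
pink (302, 143) [772.  33.  20.]
pink (388, 209) [ 632. -147.   20.]
pink (383, 270) [ 505. -136.   20.]
large (300, 209) [627.  35.  45.]
large (322, 211) [623. -10.  45.]
large (344, 212) [621. -55.  45.]
```

The arm reached r = 278 mm with the tool still upright, so the arm's own limits won't give a tilt over the pan or tub. My plan is to tilt the sieve against the far rims:
- **Pan:** the far wall is 36 mm above the pan floor. With 160 mm of sieve inside, that gives about 13°.
- **Tub:** the far wall is 75 mm above the tub floor. With about 110 mm inside, that gives about 45°.
- **Control:** the claw opening limits how far the 12 x 28 mm bar can rock between the pads.

Candidates for the target: the white balls in the sieve at (300-344, 210-228) in the top view, against pink look-alikes at (302,143), (388,209) and (383,270). The grip is the black bar at (316,247).

Run:
```python
from h import *
a=cv2.imread("pics/s0.png")[185:300,250:400]; b=cv2.imread("pics/t0.png")[185:315,265:375]
a=cv2.resize(a,(520,400),interpolation=cv2.INTER_CUBIC); b=cv2.resize(b,None,fx=400/130,fy=400/130,interpolation=cv2.INTER_CUBIC)[:400,:280]
m=np.zeros((400,800,3),np.uint8); m[:,:520]=a; m[:400,520:520+b.shape[1]]=b
m=cv2.convertScaleAbs(m,alpha=1.5,beta=10); cv2.imwrite("pics/crop1.png",m)
```

```text
(no output)
```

View pics/crop1.png

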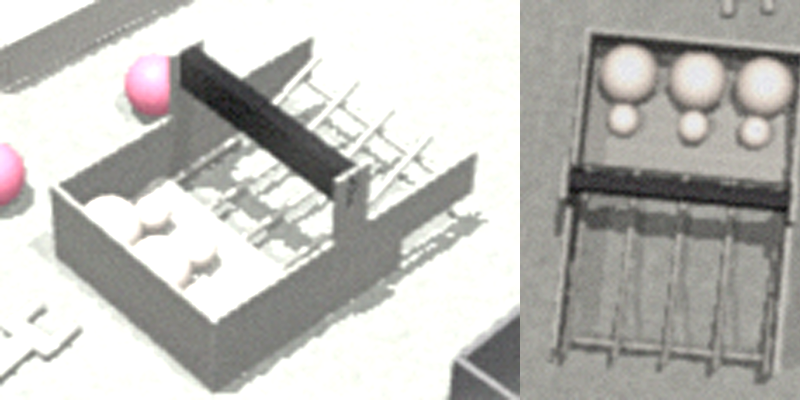

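The crop shows white balls at the closed rear end, the black bar at top (317,245), and a sieve yaw of about -3.5°. The side walls only reach down to the underside for x > -38. That suits rocking over a wall: the pivot will be at x≈+62 on the pan and x≈+15 on the tub, which is hard-stopped at about 48° by the tub floor. Moving above the grip now.

apply_moves --targets '[{"dp": [36,-21.5,-4],"spin": -0.1},{"dp": [36,-21.5,-4],"spin": -0.1},{"dp": [36,-21.5,-4],"spin": -0.1},{"dp": [36,-21.5,-4],"spin": -0.1},{"dp": [36,-21.5,-4],"spin": -0.1},{"dp": [36,-21.5,-4],"spin": -0.1},{"dp": [36,-21.5,-4],"spin": -0.1},{"dp": [36,-21.5,-4],"spin": -0.1},{"dp": [36,-21.5,-4],"spin": -0.1},{"dp": [36,-21.5,-4],"spin": -0.1},{"dp": [36,-21.5,-4],"spin": -0.1},{"dp": [36,-21.5,-4],"spin": -0.115}]' --claw 60

```text
t: 2.2
eef_pos: [546.3, -3.9, 255.0]
eef_rot: [-179.9, -0.0, 86.2]
ft_force: [-0.4, 0.5, 0.1]
gripper_width: 60.0
```

Run:
```python
from h import *
snap("scene","s1",(220,60,460,240+60),2.5)
o=get_obs(); print({k:np.round(o[k],2).tolist() for k in("t","qpos","eef_pos","eef_rot","gripper_width")})
c=dict(np.load("pics/s1.npz")); p=[np.array(proj(c,X)) for X in ((544,-4,108),(544+4.3,66,108),(540,-77,108))]; print(p)
```

```text
{'t': 2.25, 'qpos': [-6.24, -3.45, 110.29, -0.11, 73.12, -2.11], 'eef_pos': [550.0, -6.62, 253.7], 'eef_rot': [179.96, 0.11, 85.89], 'gripper_width': 59.86}
[array([326.39238114, 213.31068589]), array([351.53866017, 230.70331935]), array([301.57186335, 196.36542413])]
```

View pics/s1.png

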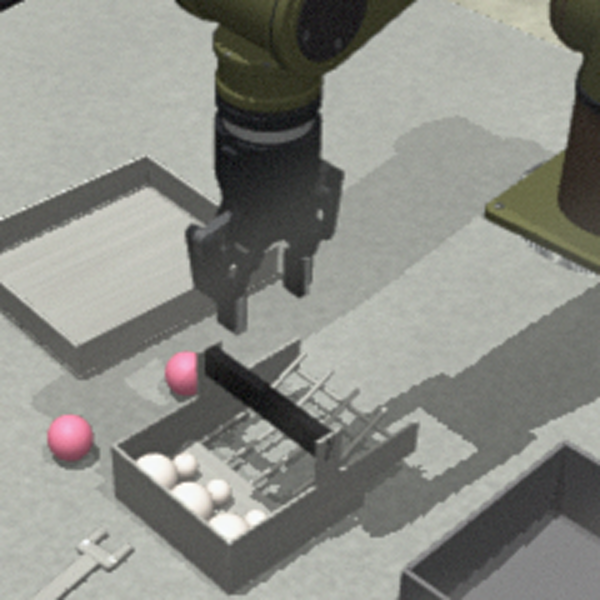

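The projected bar at crop (266,383) agrees with the seen bar at (266,390) to about 4 mm in +x. Descending and gripping.

apply_moves --targets '[{"dp": [3,0,-25],"spin": 0},{"dp": [0,0,-25],"spin": 0},{"dp": [0,0,-25],"spin": 0},{"dp": [0,0,-20],"spin": 0},{"dp": [0,0,-12],"spin": 0},{"dp": [0,0,0],"spin": 0}]'

```text
t: 2.85
eef_pos: [546.7, -2.5, 146.6]
eef_rot: [-179.7, -0.0, 86.5]
ft_force: [0.5, -0.6, 0.3]
gripper_width: 59.8
```

apply_moves --targets '[{"dp": [0,0,0],"spin": 0},{"dp": [0,0,0],"spin": 0},{"dp": [0,0,0],"spin": 0},{"dp": [0,0,0],"spin": 0},{"dp": [0,0,0],"spin": 0},{"dp": [0,0,0],"spin": 0}]' --claw 0

```text
t: 3.45
eef_pos: [548.4, -2.7, 150.3]
eef_rot: [180.0, 0.0, 86.6]
ft_force: [-3.9, -0.5, 6.1]
gripper_width: 11.0
```

Run:
```python
from h import *
o=get_obs(); print({k:np.round(o[k],2).tolist() for k in("t","eef_pos","eef_rot","gripper_width","ft_force","ft_torque")})
```

```text
{'t': 3.45, 'eef_pos': [548.4, -2.73, 150.35], 'eef_rot': [179.97, 0.03, 86.56], 'gripper_width': 11.01, 'ft_force': [-3.92, -0.48, 6.13], 'ft_torque': [0.03, 0.72, 0.24]}
```

apply_moves --targets '[{"dp": [0,0,5],"spin": 0},{"dp": [0,0,10],"spin": 0},{"dp": [0,0,15],"spin": 0},{"dp": [0,0,15],"spin": 0},{"dp": [0,0,15],"spin": 0},{"dp": [0,0,15],"spin": 0},{"dp": [0,0,10],"spin": 0},{"dp": [0,0,5],"spin": 0}]'

```text
t: 4.25
eef_pos: [548.8, -2.7, 241.0]
eef_rot: [179.8, 0.0, 86.5]
ft_force: [-0.6, -0.1, -5.7]
gripper_width: 11.1
```

apply_moves --targets '[{"dp": [-1,-5,0],"spin": 0},{"dp": [-2,-10,0],"spin": 0},{"dp": [-3,-15,0],"spin": -0.005},{"dp": [-4.6,-20.5,0],"spin": -0.005},{"dp": [-4.6,-20.5,0],"spin": -0.005},{"dp": [-4.6,-20.5,0],"spin": -0.005},{"dp": [-4.6,-20.5,0],"spin": -0.005},{"dp": [-4.6,-20.5,0],"spin": -0.005},{"dp": [-4.6,-20.5,0],"spin": -0.005},{"dp": [-4.6,-20.5,0],"spin": -0.005},{"dp": [-4.6,-20.5,0],"spin": -0.005},{"dp": [-4.6,-20.5,0],"spin": -0.005},{"dp": [-4.6,-20.5,0],"spin": -0.005},{"dp": [-4.6,-20.5,0],"spin": -0.005},{"dp": [-4.6,-20.5,0],"spin": -0.005},{"dp": [-3,-15,0],"spin": 0},{"dp": [-2,-10,0],"spin": 0},{"dp": [-1,-5,0],"spin": 0},{"dp": [0,0,0],"spin": 0}]'

```text
t: 6.15
eef_pos: [480.7, -309.1, 238.7]
eef_rot: [-180.0, -0.0, 82.7]
ft_force: [0.1, -0.1, -6.3]
gripper_width: 11.3
```

Run:
```python
from h import *
snap("scene","s2",(150,60,400,260),2.6)
o=get_obs(); print({k:np.round(o[k],2).tolist() for k in("t","eef_pos","eef_rot","gripper_width","ft_force","ft_torque")})
```

```text
{'t': 6.2, 'eef_pos': [480.92, -308.51, 238.74], 'eef_rot': [-179.98, -0.04, 82.77], 'gripper_width': 10.83, 'ft_force': [-0.61, 0.31, -6.76], 'ft_torque': [0.09, 0.32, -0.06]}
```

View pics/s2.png

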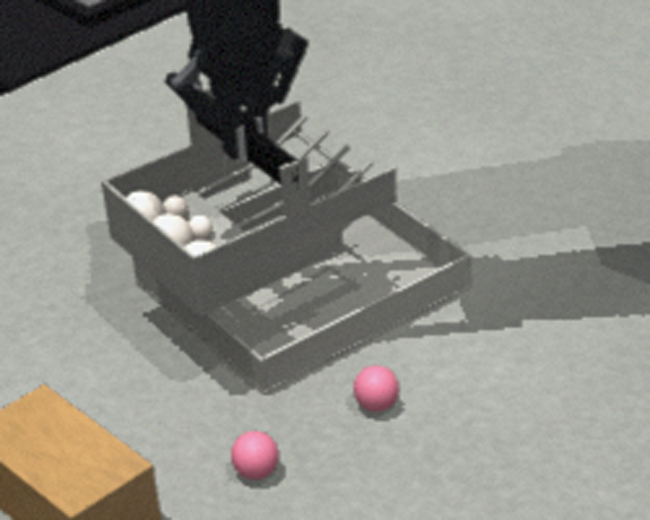

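Held level, with all balls at the rear in view at crop (140-210, 205-250), over the pan's far wall. Lowering onto the rim.

apply_moves --targets '[{"dp": [0,0,-5],"spin": 0},{"dp": [0,0,-10],"spin": 0},{"dp": [0,0,-12],"spin": 0},{"dp": [0,0,-10],"spin": 0},{"dp": [0,0,-6],"spin": 0},{"dp": [0,0,-3],"spin": 0},{"dp": [0,0,0],"spin": 0}]'

```text
t: 6.9
eef_pos: [480.8, -308.5, 192.2]
eef_rot: [-179.9, -0.0, 82.8]
ft_force: [-0.3, 0.7, -6.2]
gripper_width: 11.3
```

apply_moves --targets '[{"dp": [0,0,-2],"spin": 0},{"dp": [0,0,0],"spin": 0}]'

```text
t: 7.1
eef_pos: [481.1, -308.8, 191.3]
eef_rot: [180.0, 0.0, 82.8]
ft_force: [0.5, 0.2, -6.8]
gripper_width: 11.4
```

apply_moves --targets '[{"dp": [0,0,-2],"spin": 0},{"dp": [0,0,0],"spin": 0}]'

```text
t: 7.3
eef_pos: [481.3, -309.0, 190.3]
eef_rot: [179.9, 0.0, 82.8]
ft_force: [-2.1, 0.2, -2.0]
gripper_width: 11.3
```

Contact at TCP z≈189.5. Next I ease the claw open and follow the arc in small steps.

apply_moves --targets '[{"dp": [-0.5,0,-1],"spin": 0},{"dp": [-0.5,0,-0.5],"spin": 0},{"dp": [-1,0,-1],"spin": 0},{"dp": [-1,0,-1],"spin": 0}]' --claw 13

```text
t: 7.7
eef_pos: [478.1, -309.0, 186.1]
eef_rot: [179.9, 0.1, 82.8]
ft_force: [-2.2, 0.5, 2.0]
gripper_width: 12.7
```

apply_moves --targets '[{"dp": [-1,0,-0.8],"spin": 0},{"dp": [-1,0,-0.8],"spin": 0},{"dp": [-1,0,-0.8],"spin": 0}]' --claw 14

```text
t: 8.0
eef_pos: [474.8, -308.7, 183.0]
eef_rot: [-180.0, -0.0, 82.8]
ft_force: [-3.4, 0.1, 2.2]
gripper_width: 14.0
```

Run:
```python
from h import *
snap("scene","s3",(150,60,400,260),2.6)
o=get_obs(); print({k:np.round(o[k],2).tolist() for k in("t","eef_pos","eef_rot","gripper_width","ft_force","ft_torque")})
```

```text
{'t': 8.05, 'eef_pos': [474.59, -308.61, 182.8], 'eef_rot': [-179.96, -0.01, 82.78], 'gripper_width': 13.89, 'ft_force': [-3.44, 0.64, 2.12], 'ft_torque': [0.04, 0.49, -0.06]}
```

View pics/s3.png

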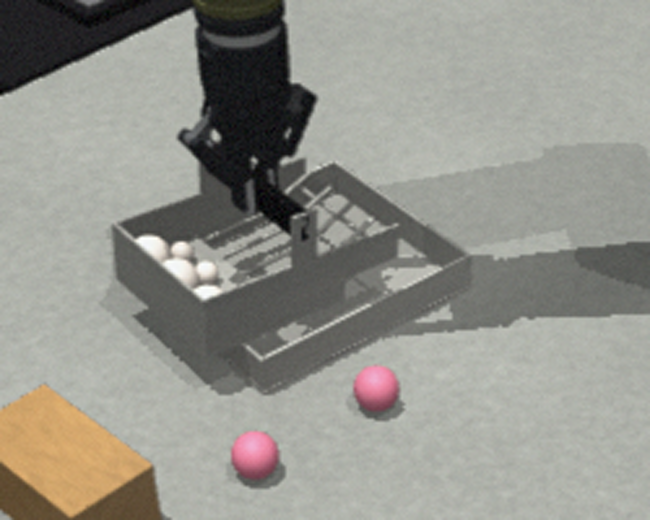

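The tilt works: about 4-5° now, with the balls still at the rear. Continuing slowly.

apply_moves --targets '[{"dp": [-0.8,0.1,-0.6],"spin": 0},{"dp": [-0.8,0.1,-0.6],"spin": 0},{"dp": [-0.8,0.1,-0.6],"spin": 0},{"dp": [-0.8,0.1,-0.6],"spin": 0}]' --claw 15

```text
t: 8.45
eef_pos: [471.7, -308.2, 180.3]
eef_rot: [180.0, -0.0, 82.8]
ft_force: [-0.8, 0.4, -1.1]
gripper_width: 15.1
```

apply_moves --targets '[{"dp": [-0.8,0.1,-0.7],"spin": 0},{"dp": [-0.8,0.1,-0.7],"spin": 0},{"dp": [-0.8,0.1,-0.7],"spin": 0},{"dp": [-0.8,0.1,-0.7],"spin": 0}]' --claw 16

```text
t: 8.85
eef_pos: [468.5, -307.8, 177.7]
eef_rot: [-180.0, -0.0, 82.8]
ft_force: [-1.8, -0.2, -0.7]
gripper_width: 16.2
```

apply_moves --targets '[{"dp": [-0.8,0.1,-0.6],"spin": 0},{"dp": [-0.8,0.1,-0.6],"spin": 0},{"dp": [-0.8,0.1,-0.6],"spin": 0},{"dp": [-0.8,0.1,-0.6],"spin": 0},{"dp": [0,0,0],"spin": 0},{"dp": [0,0,0],"spin": 0},{"dp": [0,0,0],"spin": 0}]' --claw 17

```text
t: 9.55
eef_pos: [465.4, -307.5, 175.5]
eef_rot: [180.0, -0.0, 82.8]
ft_force: [-1.6, 0.5, -0.3]
gripper_width: 17.0
```

Run:
```python
from h import *
a=snap("scene","s4"); b=snap("top","t4")
f=lambda c:cv2.cvtColor(c["frame"],cv2.COLOR_RGB2BGR)
A=cv2.resize(f(a)[110:230,170:340],(567,400),interpolation=cv2.INTER_CUBIC);B=cv2.resize(f(b)[230:400,400:499],(233,400),interpolation=cv2.INTER_CUBIC)
cv2.imwrite("pics/m4.png",cv2.convertScaleAbs(np.hstack([A,cv2.resize(f(b)[220:390,430:529],(233,400))]),alpha=1.3))
o=get_obs(); print({k:np.round(o[k],2).tolist() for k in("t","eef_pos","gripper_width","ft_force","ft_torque")})
```

```text
{'t': 9.65, 'eef_pos': [465.41, -307.48, 175.48], 'gripper_width': 16.74, 'ft_force': [-0.85, 0.65, -0.41], 'ft_torque': [0.1, 0.2, 0.0]}
```

View pics/m4.png

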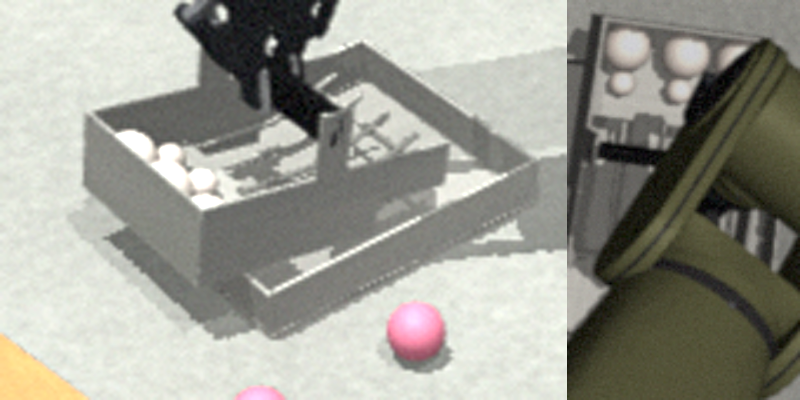

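At a claw opening of 17 mm the balls still lie at the rear. I'll check the tilt from two wall-top corners, scene pixels (231.5,172) and (304,154).

```bash
cat >> h.py <<'E'
def corner(tcp,yaw,th,p):  # sieve point p -> world, from the bar centre 54 mm below the TCP, spout-down tilt th
    y,t=np.radians([yaw,th]); x,z=p[0],p[2]-94
    X=x*np.cos(t)-z*np.sin(t); Z=x*np.sin(t)+z*np.cos(t)
    return np.array(tcp)+[X*np.cos(y)-p[1]*np.sin(y),X*np.sin(y)+p[1]*np.cos(y),Z-54]
E
python3 - <<'E'
from h import *
c=dict(np.load("pics/s4.npz"))
for th in range(4,15,2):
    print(th,[np.round(proj(c,corner([465.4,-307.5,175.5],-7.2,th,p)),1) for p in((105,73,60),(-106,73,60))], corner([465.4,-307.5,175.5],-7.2,th,(62,0,0))[2])
E
```

```text
4 [array([232.2, 175.2]), array([306.9, 145.1])] 32.053880647712276
6 [array([231.7, 174. ]), array([306.4, 146.6])] 34.49570655797683
8 [array([231.3, 172.7]), array([305.9, 148.1])] 37.04353379781645
10 [array([230.9, 171.5]), array([305.4, 149.6])] 39.69425823220212
12 [array([230.5, 170.1]), array([304.8, 151.1])] 42.44465036172335
14 [array([230.3, 168.8]), array([304.1, 152.5])] 45.29135925723574
```

Tilt is about 10-11°. I'll ease on in half-millimetre steps.

apply_moves --targets '[{"dp": [-0.6,0.1,-0.5],"spin": 0},{"dp": [-0.6,0.1,-0.5],"spin": 0},{"dp": [-0.6,0,-0.4],"spin": 0},{"dp": [0,0,0],"spin": 0},{"dp": [0,0,0],"spin": 0},{"dp": [0,0,0],"spin": 0}]' --claw 17.6

```text
t: 10.25
eef_pos: [463.5, -307.2, 174.0]
eef_rot: [-180.0, -0.0, 82.8]
ft_force: [-1.7, 1.5, -1.8]
gripper_width: 17.7
```

apply_moves --targets '[{"dp": [-0.6,0.1,-0.5],"spin": 0},{"dp": [-0.6,0.1,-0.5],"spin": 0},{"dp": [-0.3,0,-0.2],"spin": 0},{"dp": [0,0,0],"spin": 0},{"dp": [0,0,0],"spin": 0},{"dp": [0,0,0],"spin": 0},{"dp": [0,0,0],"spin": 0},{"dp": [0,0,0],"spin": 0},{"dp": [0,0,0],"spin": 0}]' --claw 18.1

```text
t: 11.15
eef_pos: [461.8, -307.0, 172.5]
eef_rot: [-180.0, -0.0, 82.8]
ft_force: [-3.7, 0.1, -2.3]
gripper_width: 18.3
```

Run:
```python
from h import *
a=snap("scene","s5"); f=cv2.cvtColor(a["frame"],cv2.COLOR_RGB2BGR)[110:230,170:340]
cv2.imwrite("pics/m5.png",cv2.convertScaleAbs(cv2.resize(f,(680,480),interpolation=cv2.INTER_CUBIC),alpha=1.3))
# white-ball pixels: bright near-neutral blobs in the region
r=a["frame"][110:230,170:340].astype(int); m=((r.min(2)>170)).astype(np.uint8)
n,l,s,ce=cv2.connectedComponentsWithStats(m); print([(s[i,4],np.round(ce[i]+[170,110],0).tolist()) for i in range(1,n) if s[i,4]>8])
o=get_obs(); print({k:np.round(o[k],2).tolist() for k in("t","eef_pos","gripper_width","ft_force")})
```

```text
[(np.int32(1078), [197.0, 122.0]), (np.int32(814), [311.0, 119.0]), (np.int32(13), [273.0, 118.0]), (np.int32(16), [268.0, 125.0]), (np.int32(23), [218.0, 135.0]), (np.int32(27), [174.0, 137.0]), (np.int32(23), [190.0, 142.0]), (np.int32(12), [181.0, 144.0]), (np.int32(24), [175.0, 149.0]), (np.int32(12), [192.0, 148.0]), (np.int32(72), [178.0, 159.0]), (np.int32(18), [241.0, 157.0]), (np.int32(93), [309.0, 164.0]), (np.int32(95), [234.0, 167.0]), (np.int32(74), [176.0, 174.0]), (np.int32(12), [189.0, 169.0]), (np.int32(26), [174.0, 186.0]), (np.int32(1319), [200.0, 211.0]), (np.int32(1449), [319.0, 206.0]), (np.int32(25), [199.0, 191.0]), (np.int32(10), [265.0, 190.0]), (np.int32(12), [280.0, 204.0]), (np.int32(189), [275.0, 218.0]), (np.int32(48), [244.0, 218.0]), (np.int32(11), [251.0, 223.0]), (np.int32(12), [259.0, 225.0]), (np.int32(30), [265.0, 226.0]), (np.int32(11), [295.0, 228.0])]
{'t': 11.2, 'eef_pos': [461.81, -306.98, 172.53], 'gripper_width': 17.98, 'ft_force': [-2.52, -0.3, -1.61]}
```

View pics/m5.png

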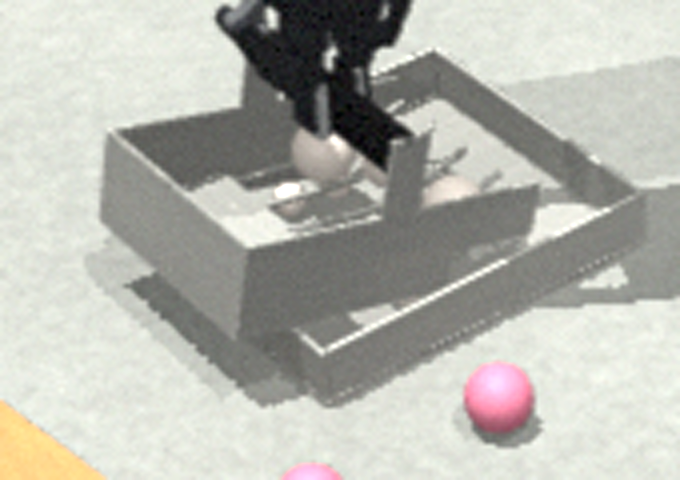

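All three large balls have rolled onto the tines, at crop (320,150), (375,165) and (450,190). One small ball shows at (290,195). I'll wait a second and see whether it has settled.

apply_moves --targets '[{"dp": [0,0,0],"spin": 0},{"dp": [0,0,0],"spin": 0},{"dp": [0,0,0],"spin": 0},{"dp": [0,0,0],"spin": 0},{"dp": [0,0,0],"spin": 0},{"dp": [0,0,0],"spin": 0},{"dp": [0,0,0],"spin": 0},{"dp": [0,0,0],"spin": 0}]'

```text
t: 12.0
eef_pos: [462.1, -307.0, 172.8]
eef_rot: [-180.0, -0.0, 82.8]
ft_force: [-3.3, 0.1, -2.5]
gripper_width: 17.8
```

Run:
```python
from h import *
a=snap("scene","s6"); g=a["frame"][150:168,234:250].astype(int).mean(2).round().astype(int)
p=dict(np.load("pics/s5.npz"))["frame"][150:168,234:250].astype(int).mean(2)
print("diff",np.abs(g-p).mean().round(1), "white px", (g>165).sum(),(p>165).sum())
# where small ball centre lies if it is on the pan floor / on the solid floor
for z in (15,45,55): print(z,np.round(ray(a,(242.5,158.7),z)))
for x in (62,20,0,-35,-52): print(x,[np.round(corner([461.8,-307,172.5],-7.2,13,(x,y,14)),0).tolist() for y in(0,)], np.round(proj(a,corner([461.8,-307,172.5],-7.2,13,(x,0,14+11)))))
```

```text
diff 4.0 white px 57 61
15 [ 456. -363.   15.]
45 [ 482. -331.   45.]
55 [ 491. -320.   55.]
62 [[540.0, -317.0, 54.0]] [228. 164.]
20 [[499.0, -312.0, 45.0]] [243. 161.]
0 [[480.0, -309.0, 41.0]] [250. 159.]
-35 [[446.0, -305.0, 33.0]] [262. 157.]
-52 [[429.0, -303.0, 29.0]] [267. 155.]
```

The ball hasn't moved (mean pixel change 4). Its ray meets the pan floor inside the sieve's footprint, and a small ball can't rest on 28 mm gaps. I'll level the sieve back along the arc and grip.

apply_moves --targets '[{"dp": [1.2,-0.1,1],"spin": 0},{"dp": [1.2,-0.2,1],"spin": 0},{"dp": [1.2,-0.1,1],"spin": 0},{"dp": [1.2,-0.2,1],"spin": 0},{"dp": [1.2,-0.1,1],"spin": 0}]' --claw 16

```text
t: 12.55
eef_pos: [467.9, -308.1, 178.6]
eef_rot: [-179.9, 0.0, 82.8]
ft_force: [-5.1, 0.4, 1.2]
gripper_width: 16.1
```

apply_moves --targets '[{"dp": [1.2,-0.1,1],"spin": 0},{"dp": [1.2,-0.2,1],"spin": 0},{"dp": [1.2,-0.1,1],"spin": 0},{"dp": [1.2,-0.2,1],"spin": 0},{"dp": [1.2,-0.1,1],"spin": 0}]' --claw 14

```text
t: 13.05
eef_pos: [474.0, -308.9, 184.4]
eef_rot: [-180.0, 0.1, 82.8]
ft_force: [-8.2, 0.1, 5.9]
gripper_width: 14.0
```

apply_moves --targets '[{"dp": [1.2,-0.1,1.2],"spin": 0},{"dp": [1.2,-0.2,1.2],"spin": 0},{"dp": [1.2,-0.1,1.2],"spin": 0},{"dp": [1.2,-0.2,1.2],"spin": 0},{"dp": [1.2,-0.1,1],"spin": 0}]' --claw 12

```text
t: 13.55
eef_pos: [480.3, -309.6, 189.6]
eef_rot: [180.0, 0.1, 82.8]
ft_force: [-6.5, -0.5, 3.8]
gripper_width: 12.4
```

apply_moves --targets '[{"dp": [0,0,0],"spin": 0},{"dp": [0,0,0],"spin": 0},{"dp": [0,0,0],"spin": 0},{"dp": [0,0,2],"spin": 0},{"dp": [0,0,5],"spin": 0},{"dp": [0,0,10],"spin": 0},{"dp": [0,0,12],"spin": 0},{"dp": [0,0,12],"spin": 0},{"dp": [0,0,12],"spin": 0},{"dp": [0,0,12],"spin": 0},{"dp": [0,0,12],"spin": 0},{"dp": [0,0,8],"spin": 0},{"dp": [0,0,5],"spin": 0},{"dp": [0,0,0],"spin": 0}]' --claw 0

```text
t: 14.95
eef_pos: [480.3, -309.4, 279.6]
eef_rot: [179.9, 0.0, 82.8]
ft_force: [0.5, 0.4, -5.6]
gripper_width: 11.1
```

Run:
```python
from h import *
a=snap("scene","s7"); b=snap("top","t7")
f=cv2.cvtColor(a["frame"],cv2.COLOR_RGB2BGR)[70:230,170:370]; g=cv2.cvtColor(b["frame"],cv2.COLOR_RGB2BGR)[225:385,390:530]
cv2.imwrite("pics/m7.png",cv2.convertScaleAbs(np.hstack([cv2.resize(f,(475,380)),cv2.resize(g,(325,380))]),alpha=1.3))
o=get_obs(); print({k:np.round(o[k],2).tolist() for k in("t","eef_pos","gripper_width","ft_force")})
```

```text
{'t': 15.05, 'eef_pos': [479.89, -309.03, 278.12], 'gripper_width': 10.85, 'ft_force': [-0.31, 0.24, -7.13]}
```

View pics/m7.png

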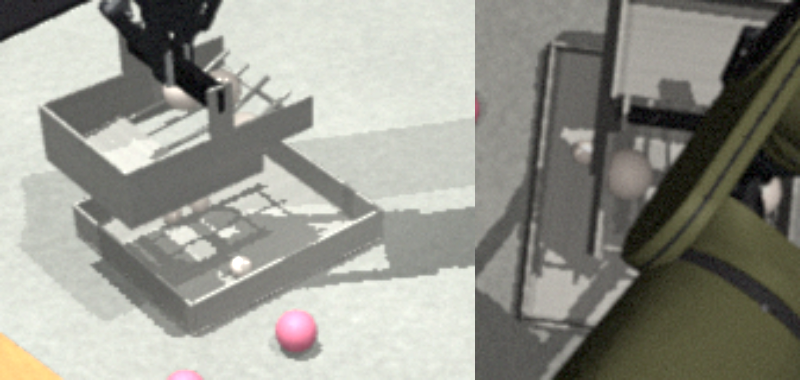

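Three small balls are in the pan at left-crop (240,265), (200,205) and (172,215), and the large ones are on the tines around (180-240, 75-115). The sieve is level. Carrying it gently to the tub.

apply_moves --targets '[{"dp": [0.7,4,0],"spin": 0},{"dp": [1.4,8,0],"spin": 0},{"dp": [2.1,12,0],"spin": 0},{"dp": [2.8,16,0],"spin": 0},{"dp": [3.5,20,0],"spin": 0},{"dp": [4.3,24.5,0],"spin": 0.005},{"dp": [4.3,24.5,0],"spin": 0.005},{"dp": [4.3,24.5,0],"spin": 0.005},{"dp": [4.3,24.5,0],"spin": 0.005},{"dp": [4.3,24.5,0],"spin": 0.005},{"dp": [4.3,24.5,0],"spin": 0.005},{"dp": [4.3,24.5,0],"spin": 0.005},{"dp": [4.3,24.5,0],"spin": 0.005},{"dp": [4.3,24.5,0],"spin": 0.005},{"dp": [4.3,24.5,0],"spin": 0.005}]'

```text
t: 16.55
eef_pos: [533.2, -1.8, 278.7]
eef_rot: [180.0, -0.0, 85.7]
ft_force: [1.1, -0.0, -7.6]
gripper_width: 11.2
```

apply_moves --targets '[{"dp": [4.3,24.5,0],"spin": 0.005},{"dp": [4.3,24.5,0],"spin": 0.005},{"dp": [4.3,24.5,0],"spin": 0.005},{"dp": [4.3,24.5,0],"spin": 0.005},{"dp": [4.3,24.5,0],"spin": 0.005},{"dp": [4.3,24.5,0],"spin": 0.005},{"dp": [4.3,24.5,0],"spin": 0.005},{"dp": [4.3,24.5,0],"spin": 0.005},{"dp": [4.3,24.5,0],"spin": 0.001},{"dp": [3.5,20,0],"spin": 0},{"dp": [2.8,16,0],"spin": 0},{"dp": [2.1,12,0],"spin": 0},{"dp": [1.4,8,0],"spin": 0},{"dp": [0.7,4,0],"spin": 0},{"dp": [0,0,0],"spin": 0},{"dp": [0,0,0],"spin": 0}]'

```text
t: 18.15
eef_pos: [582.8, 275.7, 278.5]
eef_rot: [-180.0, 0.0, 88.0]
ft_force: [0.1, -0.1, -5.9]
gripper_width: 11.2
```

Run:
```python
from h import *
a=snap("scene","s8"); b=snap("top","t8")
f=cv2.cvtColor(a["frame"],cv2.COLOR_RGB2BGR)[130:390,330:560]; g=cv2.cvtColor(b["frame"],cv2.COLOR_RGB2BGR)[140:340,90:260]
cv2.imwrite("pics/m8.png",cv2.convertScaleAbs(np.hstack([cv2.resize(f,(400,452)),cv2.resize(g,(384,452))]),alpha=1.4,beta=10))
o=get_obs(); print({k:np.round(o[k],2).tolist() for k in("t","eef_pos","eef_rot","gripper_width","ft_force")})
```

```text
{'t': 18.25, 'eef_pos': [582.81, 275.66, 278.58], 'eef_rot': [-179.99, 0.02, 87.95], 'gripper_width': 10.73, 'ft_force': [-0.05, -0.15, -6.31]}
```

View pics/m8.png

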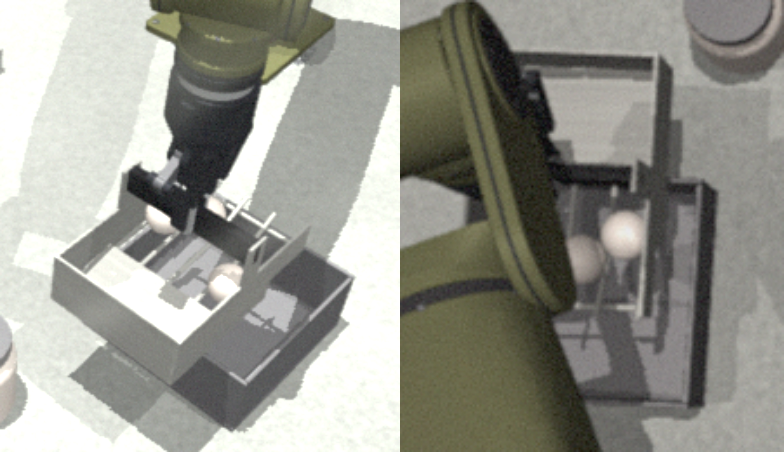

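The three large balls are on the tines at left-crop (160,215), (215,205) and (225,285), and the bar is just in from the tub's far wall. Lowering onto the rim.

apply_moves --targets '[{"dp": [0,0,-4],"spin": 0},{"dp": [0,0,-8],"spin": 0},{"dp": [0,0,-11],"spin": 0},{"dp": [0,0,-11],"spin": 0},{"dp": [0,0,-7],"spin": 0},{"dp": [0,0,-4],"spin": 0},{"dp": [0,0,0],"spin": 0}]'

```text
t: 18.95
eef_pos: [582.5, 276.3, 232.8]
eef_rot: [-179.9, 0.0, 88.0]
ft_force: [-0.0, 0.3, -6.6]
gripper_width: 11.2
```

apply_moves --targets '[{"dp": [0,0,-2],"spin": 0},{"dp": [0,0,0],"spin": 0}]'

```text
t: 19.15
eef_pos: [582.9, 276.4, 231.8]
eef_rot: [180.0, -0.0, 88.0]
ft_force: [-0.0, -0.6, -6.9]
gripper_width: 11.1
```

apply_moves --targets '[{"dp": [0,0,-2],"spin": 0},{"dp": [0,0,0],"spin": 0}]'

```text
t: 19.35
eef_pos: [583.1, 276.5, 231.5]
eef_rot: [179.9, -0.0, 88.0]
ft_force: [-2.1, -0.3, 1.4]
gripper_width: 11.1
```

Contact. Rocking the sieve step by step over the rim, with the arc from geometry.

apply_moves --targets '[{"dp": [-1.3,0,-0.4],"spin": 0},{"dp": [-1.3,0,-0.4],"spin": 0},{"dp": [-1.3,0,-0.3],"spin": 0},{"dp": [-1.3,0,-0.3],"spin": 0},{"dp": [-1.3,0,-0.3],"spin": 0}]' --claw 14

```text
t: 19.85
eef_pos: [576.3, 276.5, 228.2]
eef_rot: [180.0, -0.0, 88.0]
ft_force: [0.3, 0.3, 0.2]
gripper_width: 14.3
```

apply_moves --targets '[{"dp": [-1.4,0,-0.4],"spin": 0},{"dp": [-1.4,0,-0.4],"spin": 0},{"dp": [-1.4,0,-0.4],"spin": 0},{"dp": [-1.4,0,-0.4],"spin": 0},{"dp": [-1.4,0,-0.4],"spin": 0}]' --claw 16

```text
t: 20.35
eef_pos: [569.2, 276.4, 225.7]
eef_rot: [180.0, -0.0, 88.0]
ft_force: [-0.5, 1.4, -1.0]
gripper_width: 15.9
```

apply_moves --targets '[{"dp": [-1.4,0,-0.5],"spin": 0},{"dp": [-1.4,0,-0.5],"spin": 0},{"dp": [-1.4,0,-0.5],"spin": 0},{"dp": [-1.4,0,-0.5],"spin": 0},{"dp": [-1.4,0,-0.5],"spin": 0}]' --claw 18

```text
t: 20.85
eef_pos: [562.2, 276.3, 223.3]
eef_rot: [180.0, 0.0, 88.0]
ft_force: [0.1, 0.3, -1.0]
gripper_width: 17.9
```

Run:
```python
from h import *
a=snap("scene","s9"); o=get_obs(); print({k:np.round(o[k],2).tolist() for k in("t","eef_pos","eef_rot","gripper_width","ft_force")})
# rear wall top edge corner row: find sieve rear-left top corner by comparing predicted pixels
for th in(0,5,10,13,16): print(th,[np.round(proj(a,corner(o["eef_pos"],-2,th,p)),0).tolist() for p in((105,73,60),(105,-73,60),(105,73,5))],corner(o["eef_pos"],-2,th,(15,0,0))[2].round(1))
f=cv2.cvtColor(a["frame"],cv2.COLOR_RGB2BGR)[180:390,340:560]
cv2.imwrite("pics/m9.png",cv2.convertScaleAbs(cv2.resize(f,(630,600)),alpha=1.4,beta=10))
```

```text
{'t': 20.9, 'eef_pos': [562.05, 276.29, 223.23], 'eef_rot': [179.99, 0.01, 88.0], 'gripper_width': 17.79, 'ft_force': [-0.33, -0.15, -1.82]}
0 [[437.0, 339.0], [367.0, 290.0], [432.0, 359.0]] 75.2
5 [[436.0, 336.0], [367.0, 287.0], [430.0, 358.0]] 76.9
10 [[437.0, 333.0], [366.0, 283.0], [428.0, 357.0]] 79.3
13 [[437.0, 331.0], [366.0, 281.0], [428.0, 356.0]] 81.0
16 [[437.0, 329.0], [366.0, 279.0], [427.0, 355.0]] 83.0
```

View pics/m9.png

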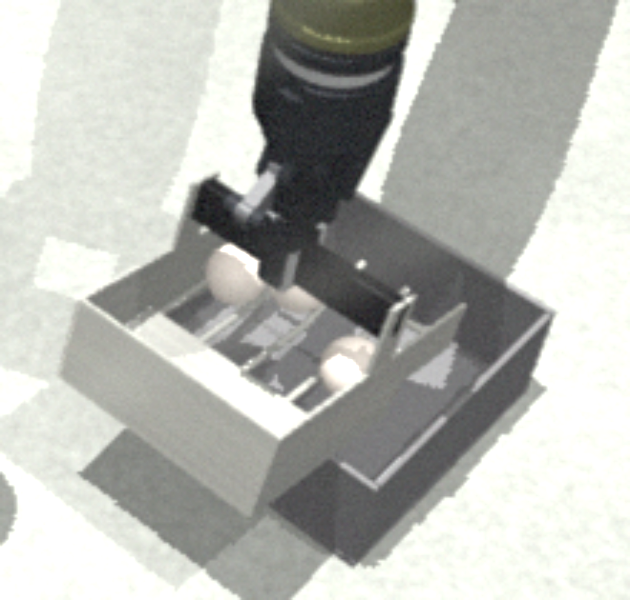

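The tilt goes as computed: the rear corner is at pixel (438,333), so about 11°, with the three large balls still on the tines. Continuing to about 45°.

apply_moves --targets '[{"dp": [-1.5,0,-0.6],"spin": 0},{"dp": [-1.5,0,-0.7],"spin": 0},{"dp": [-1.5,0,-0.7],"spin": 0},{"dp": [-1.5,0,-0.7],"spin": 0},{"dp": [-1.5,0,-0.7],"spin": 0}]' --claw 20

```text
t: 21.4
eef_pos: [554.7, 276.4, 220.0]
eef_rot: [180.0, -0.0, 88.0]
ft_force: [0.1, 0.6, -0.8]
gripper_width: 19.6
```

apply_moves --targets '[{"dp": [-1.5,0,-0.8],"spin": 0},{"dp": [-1.5,0,-0.8],"spin": 0},{"dp": [-1.5,0,-0.8],"spin": 0},{"dp": [-1.5,0,-0.9],"spin": 0},{"dp": [-1.5,0,-0.9],"spin": 0}]' --claw 22

```text
t: 21.9
eef_pos: [547.2, 276.3, 215.8]
eef_rot: [180.0, -0.0, 88.0]
ft_force: [-1.9, 0.9, -0.6]
gripper_width: 21.9
```

apply_moves --targets '[{"dp": [-1.6,0,-1.1],"spin": 0},{"dp": [-1.6,0,-1.1],"spin": 0},{"dp": [-1.6,0,-1.1],"spin": 0},{"dp": [-1.6,0,-1.1],"spin": 0},{"dp": [-1.6,0,-1.2],"spin": 0}]' --claw 24

```text
t: 22.4
eef_pos: [539.2, 276.3, 210.1]
eef_rot: [180.0, -0.0, 88.0]
ft_force: [-1.7, 0.9, -0.3]
gripper_width: 24.3
```

apply_moves --targets '[{"dp": [-1.4,0,-1.1],"spin": 0},{"dp": [-1.4,0,-1.1],"spin": 0},{"dp": [-1.4,0,-1.2],"spin": 0},{"dp": [-1.4,0,-1.2],"spin": 0},{"dp": [-1.4,0,-1.2],"spin": 0},{"dp": [-1.5,0,-1.2],"spin": 0}]' --claw 26

```text
t: 23.0
eef_pos: [530.6, 276.3, 203.0]
eef_rot: [-180.0, 0.0, 88.0]
ft_force: [-1.4, 1.3, -1.2]
gripper_width: 26.2
```

Run:
```python
from h import *
a=snap("scene","s10"); o=get_obs(); print({k:np.round(o[k],2).tolist() for k in("t","eef_pos","gripper_width","ft_force")})
for th in(25,30,35,40,45): print(th,[np.round(proj(a,corner(o["eef_pos"],-2,th,p)),0).tolist() for p in((105,73,60),(105,-73,60),(105,73,0))],corner(o["eef_pos"],-2,th,(15,0,0))[2].round(1))
# outer rear face is the bright neutral quad: its corners
r=a["frame"].astype(int)[180:390,340:470]; m=cv2.inRange(r.mean(2).astype(np.uint8),90,150)
```

```text
{'t': 23.05, 'eef_pos': [530.4, 276.32, 202.8], 'gripper_width': 25.9, 'ft_force': [-1.6, 0.77, -1.76]}
25 [[449.0, 318.0], [379.0, 270.0], [434.0, 348.0]] 69.9
30 [[450.0, 314.0], [380.0, 266.0], [434.0, 345.0]] 74.9
35 [[452.0, 309.0], [381.0, 261.0], [435.0, 341.0]] 80.4
40 [[454.0, 304.0], [383.0, 256.0], [435.0, 336.0]] 86.4
45 [[457.0, 299.0], [385.0, 252.0], [436.0, 332.0]] 92.9
```

apply_moves --targets '[{"dp": [-1.4,0,-1.5],"spin": 0},{"dp": [-1.4,0,-1.6],"spin": 0},{"dp": [-1.4,0,-1.6],"spin": 0},{"dp": [-1.4,0,-1.7],"spin": 0},{"dp": [-1.4,0,-1.7],"spin": 0},{"dp": [-1.4,0,-1.8],"spin": 0}]' --claw 28

```text
t: 23.65
eef_pos: [522.3, 276.3, 193.2]
eef_rot: [180.0, -0.0, 88.0]
ft_force: [-1.1, 0.1, 0.4]
gripper_width: 27.9
```

apply_moves --targets '[{"dp": [-0.6,0,-0.8],"spin": 0},{"dp": [-0.6,0,-0.8],"spin": 0},{"dp": [-0.4,0,-0.6],"spin": 0},{"dp": [0,0,0],"spin": 0},{"dp": [0,0,0],"spin": 0},{"dp": [0,0,0],"spin": 0},{"dp": [0,0,0],"spin": 0},{"dp": [0,0,0],"spin": 0},{"dp": [0,0,0],"spin": 0},{"dp": [0,0,0],"spin": 0}]' --claw 28.5

```text
t: 24.65
eef_pos: [520.8, 276.3, 191.1]
eef_rot: [-180.0, 0.0, 88.0]
ft_force: [-1.1, 1.2, 0.9]
gripper_width: 28.2
```

Run:
```python
from h import *
a=snap("scene","s11"); b=snap("top","t11"); o=get_obs(); print({k:np.round(o[k],2).tolist() for k in("t","eef_pos","gripper_width","ft_force")})
for th in(40,45,50): print(th,[np.round(proj(a,corner(o["eef_pos"],-2,th,p)),0).tolist() for p in((105,73,60),(105,-73,60))],corner(o["eef_pos"],-2,th,(15,0,0))[2].round(1))
# light blobs of ball size in the tub / tray area, before and now (large ball ~ 16-20 px across)
for n,cam in(("s9","s"),("s10","s"),("s11","s"),("t8","t"),("t11","t")):
    f=dict(np.load(f"pics/{n}.npz"))["frame"]; hsv=cv2.cvtColor(f,cv2.COLOR_RGB2HSV).astype(int); F=f.astype(int)
    m=(((F[...,0]-F[...,2])>12)&(F[...,0]>90)&(hsv[...,1]<110)).astype(np.uint8)
    z=np.zeros_like(m); y0,y1,x0,x1=(210,370,340,540) if cam=="s" else (205,325,110,240); z[y0:y1,x0:x1]=m[y0:y1,x0:x1]
    k,l,s,ce=cv2.connectedComponentsWithStats(z); print(n,[(int(s[i,4]),ce[i].round().tolist(),s[i,2:4].tolist()) for i in range(1,k) if s[i,4]>40])
```

```text
{'t': 24.75, 'eef_pos': [520.75, 276.32, 191.13], 'gripper_width': 28.44, 'ft_force': [-1.0, 0.27, -0.55]}
40 [[457.0, 305.0], [386.0, 258.0]] 74.8
45 [[459.0, 300.0], [388.0, 253.0]] 81.3
50 [[462.0, 295.0], [390.0, 249.0]] 88.2
s9 [(155, [422.0, 273.0], [19, 18]), (199, [461.0, 306.0], [18, 19])]
s10 [(109, [434.0, 274.0], [17, 18]), (41, [455.0, 284.0], [13, 10]), (62, [487.0, 302.0], [10, 11])]
s11 [(195, [497.0, 298.0], [18, 18])]
t8 [(217, [188.0, 243.0], [19, 20])]
t11 [(109, [209.0, 306.0], [15, 18])]
```

The tilt is about 44° and one large ball is clearly in the tub, at scene (497,298). Reversing the arc, then I'll check with the sieve out of the way.

apply_moves --targets '[{"dp": [3,0,3.8],"spin": 0},{"dp": [3,0,3.8],"spin": 0},{"dp": [3,0,3.6],"spin": 0}]' --claw 26.5

```text
t: 25.05
eef_pos: [529.5, 276.3, 203.1]
eef_rot: [-179.9, 0.0, 88.0]
ft_force: [-5.7, -1.4, 4.2]
gripper_width: 27.0
```

apply_moves --targets '[{"dp": [2.9,0,2.4],"spin": 0},{"dp": [2.9,0,2.4],"spin": 0},{"dp": [2.8,0,2.3],"spin": 0}]' --claw 24.5

```text
t: 25.35
eef_pos: [539.1, 276.5, 210.7]
eef_rot: [179.9, -0.0, 88.0]
ft_force: [-1.5, 0.5, 1.9]
gripper_width: 24.7
```

apply_moves --targets '[{"dp": [2.7,0,1.9],"spin": 0},{"dp": [2.7,0,1.9],"spin": 0},{"dp": [2.6,0,1.8],"spin": 0}]' --claw 22.5

```text
t: 25.65
eef_pos: [546.8, 276.3, 215.1]
eef_rot: [180.0, -0.0, 88.0]
ft_force: [-2.1, -0.7, 0.9]
gripper_width: 22.6
```

apply_moves --targets '[{"dp": [2.5,0,1.4],"spin": 0},{"dp": [2.5,0,1.4],"spin": 0},{"dp": [2.5,0,1.4],"spin": 0}]' --claw 20.5

```text
t: 25.95
eef_pos: [554.1, 276.3, 219.1]
eef_rot: [-180.0, 0.0, 88.0]
ft_force: [-0.8, -0.9, 1.4]
gripper_width: 20.3
```

apply_moves --targets '[{"dp": [2.5,0,1.2],"spin": 0},{"dp": [2.5,0,1.1],"spin": 0},{"dp": [2.5,0,1.1],"spin": 0}]' --claw 18.5

```text
t: 26.25
eef_pos: [561.5, 276.3, 222.5]
eef_rot: [-180.0, 0.0, 88.0]
ft_force: [-0.2, 0.2, -0.6]
gripper_width: 18.2
```

apply_moves --targets '[{"dp": [2.4,0,0.9],"spin": 0},{"dp": [2.3,0,0.9],"spin": 0},{"dp": [2.3,0,0.8],"spin": 0}]' --claw 16.5

```text
t: 26.55
eef_pos: [568.5, 276.3, 225.2]
eef_rot: [-180.0, -0.0, 88.0]
ft_force: [-0.1, 0.3, -0.5]
gripper_width: 16.3
```

apply_moves --targets '[{"dp": [2.3,0,0.7],"spin": 0},{"dp": [2.3,0,0.7],"spin": 0},{"dp": [2.4,0,0.7],"spin": 0},{"dp": [2.2,0,0.5],"spin": 0},{"dp": [2.2,0,0.5],"spin": 0}]' --claw 14

```text
t: 27.05
eef_pos: [579.9, 276.3, 228.2]
eef_rot: [-180.0, 0.0, 88.0]
ft_force: [0.1, -0.0, 0.9]
gripper_width: 14.3
```

apply_moves --targets '[{"dp": [0,0,0],"spin": 0},{"dp": [0,0,0],"spin": 0},{"dp": [0,0,0],"spin": 0},{"dp": [0,0,0],"spin": 0},{"dp": [0,0,5],"spin": 0},{"dp": [0,0,10],"spin": 0},{"dp": [0,0,15],"spin": 0},{"dp": [0,0,15],"spin": 0},{"dp": [0,0,10],"spin": 0},{"dp": [0,0,5],"spin": 0},{"dp": [0,0,0],"spin": 0},{"dp": [0,0,0],"spin": 0}]' --claw 0

```text
t: 28.25
eef_pos: [579.5, 276.3, 287.9]
eef_rot: [-180.0, 0.0, 88.0]
ft_force: [-0.2, -0.2, -4.4]
gripper_width: 11.0
```

```bash
cat > blobs.py <<'E'
from h import *
def blobs(n,box):
    f=dict(np.load(f"pics/{n}.npz"))["frame"]; s=cv2.cvtColor(f,cv2.COLOR_RGB2HSV)[...,1].astype(int); F=f.astype(int)
    m=(((F[...,0]-F[...,2])>8)&(F[...,0]>60)&(s<120)).astype(np.uint8); z=np.zeros_like(m); x0,y0,x1,y1=box; z[y0:y1,x0:x1]=m[y0:y1,x0:x1]
    k,l,st,ce=cv2.connectedComponentsWithStats(z); return [(int(st[i,4]),ce[i].round().tolist(),st[i,2:4].tolist()) for i in range(1,k) if st[i,4]>40]
E
python3 - <<'E'
from blobs import *
a=snap("scene","s12"); b=snap("top","t12"); o=get_obs(); print({k:np.round(o[k],2).tolist() for k in("t","eef_pos","gripper_width","ft_force")})
print(blobs("s12",(340,180,540,370)),blobs("t12",(110,150,240,325)))
E
```

```text
{'t': 28.35, 'eef_pos': [579.36, 276.19, 287.22], 'gripper_width': 11.47, 'ft_force': [0.57, 0.18, -4.73]}
[(111, [440.0, 267.0], [13, 17]), (65, [450.0, 271.0], [11, 12]), (65, [461.0, 276.0], [12, 12]), (125, [466.0, 283.0], [15, 17]), (45, [413.0, 285.0], [15, 11]), (268, [494.0, 299.0], [22, 21])] [(613, [129.0, 208.0], [38, 116]), (86, [229.0, 160.0], [24, 16]), (874, [121.0, 231.0], [34, 112]), (1278, [123.0, 303.0], [38, 52]), (221, [183.0, 306.0], [19, 19]), (174, [208.0, 307.0], [16, 20])]
```

Run:
```python
from blobs import *
a=dict(np.load("pics/s12.npz"));b=dict(np.load("pics/t12.npz"))
for p in((183,306),(208,307)): X=ray(b,p,25); print("top",p,np.round(X),"-> scene",np.round(proj(a,X)))
for p in((440,267),(450,271),(461,276),(466,283),(413,285),(494,299)): X=ray(a,p,25); print("scene",p,np.round(X),"-> top",np.round(proj(b,X)))
f=[]
for i in range(6): f.append(get_obs()["ft_force"][2]); camera("top")
print(np.round(f,2))
A=cv2.cvtColor(a["frame"],cv2.COLOR_RGB2BGR)[170:390,340:560]; B=cv2.cvtColor(b["frame"],cv2.COLOR_RGB2BGR)[150:330,100:260]
cv2.imwrite("pics/m12.png",cv2.convertScaleAbs(np.hstack([cv2.resize(A,(420,420)),cv2.resize(B,(373,420))]),alpha=1.8,beta=15))
```

```text
top (183, 306) [429. 272.  25.] -> scene [468. 280.]
top (208, 307) [428. 221.  25.] -> scene [447. 267.]
scene (440, 267) [438. 210.  25.] -> top [213. 302.]
scene (450, 271) [433. 231.  25.] -> top [203. 304.]
scene (461, 276) [430. 255.  25.] -> top [191. 306.]
scene (466, 283) [439. 272.  25.] -> top [183. 301.]
scene (413, 285) [514. 200.  25.] -> top [219. 265.]
scene (494, 299) [437. 334.  25.] -> top [153. 302.]
[-4.73 -4.69 -4.2  -3.91 -3.14 -3.16]
```

Both views agree on three large balls on the tub floor, at (430,221), (430,272) and (437,334), and the lifted weight has dropped to about 4 N, an empty sieve. Setting the sieve down on the bench near its old spot.

apply_moves --targets '[{"dp": [-1.5,-8,0],"spin": 0},{"dp": [-2.5,-16,0],"spin": 0},{"dp": [-4,-25,0],"spin": 0},{"dp": [-4,-25,0],"spin": 0},{"dp": [-4,-25,0],"spin": 0},{"dp": [-4,-25,0],"spin": 0},{"dp": [-4,-26,0],"spin": 0},{"dp": [-4,-26,0],"spin": 0},{"dp": [-4,-26,0],"spin": 0},{"dp": [-4,-26,0],"spin": 0},{"dp": [-4,-26,0],"spin": 0},{"dp": [-2.5,-16,0],"spin": 0},{"dp": [-1.5,-9,0],"spin": 0},{"dp": [0,0,0],"spin": 0}]'

```text
t: 30.05
eef_pos: [535.3, -4.1, 288.5]
eef_rot: [180.0, 0.0, 87.9]
ft_force: [0.4, -0.6, -4.1]
gripper_width: 11.5
```

apply_moves --targets '[{"dp": [0,0,-10],"spin": 0},{"dp": [0,0,-20],"spin": 0},{"dp": [0,0,-25],"spin": 0},{"dp": [0,0,-25],"spin": 0},{"dp": [0,0,-25],"spin": 0},{"dp": [0,0,-15],"spin": 0},{"dp": [0,0,-8],"spin": 0},{"dp": [0,0,-4],"spin": 0},{"dp": [0,0,0],"spin": 0},{"dp": [0,0,0],"spin": 0}]'

```text
t: 31.05
eef_pos: [536.6, -2.7, 157.6]
eef_rot: [179.9, 0.0, 88.0]
ft_force: [-0.2, 0.5, -3.6]
gripper_width: 11.2
```

apply_moves --targets '[{"dp": [0,0,-2],"spin": 0},{"dp": [0,0,0],"spin": 0}]'

```text
t: 31.25
eef_pos: [536.1, -2.7, 154.9]
eef_rot: [179.9, 0.0, 88.0]
ft_force: [0.3, 0.0, -4.2]
gripper_width: 11.0
```

apply_moves --targets '[{"dp": [0,0,-2],"spin": 0},{"dp": [0,0,0],"spin": 0}]'

```text
t: 31.45
eef_pos: [535.6, -2.7, 152.2]
eef_rot: [-180.0, -0.0, 88.0]
ft_force: [1.0, -0.3, -4.0]
gripper_width: 11.3
```

apply_moves --targets '[{"dp": [0,0,-1.5],"spin": 0},{"dp": [0,0,0],"spin": 0}]'

```text
t: 31.65
eef_pos: [535.6, -2.7, 150.5]
eef_rot: [-180.0, -0.0, 88.0]
ft_force: [-0.6, -0.4, -3.7]
gripper_width: 11.2
```

apply_moves --targets '[{"dp": [0,0,-1],"spin": 0},{"dp": [0,0,0],"spin": 0}]'

```text
t: 31.85
eef_pos: [535.7, -2.7, 149.6]
eef_rot: [-180.0, -0.0, 88.0]
ft_force: [-0.3, -0.5, -3.5]
gripper_width: 11.2
```

apply_moves --targets '[{"dp": [0,0,-1.2],"spin": 0},{"dp": [0,0,0],"spin": 0}]'

```text
t: 32.05
eef_pos: [535.9, -2.7, 148.7]
eef_rot: [180.0, -0.0, 88.0]
ft_force: [-0.4, 0.0, -4.4]
gripper_width: 11.0
```

apply_moves --targets '[{"dp": [0,0,-1],"spin": 0},{"dp": [0,0,0],"spin": 0}]'

```text
t: 32.25
eef_pos: [536.1, -2.7, 148.4]
eef_rot: [180.0, 0.0, 88.0]
ft_force: [-2.2, 1.4, 1.3]
gripper_width: 11.1
```

Contact. Opening gently, then rising clear and backing off.

apply_moves --targets '[{"dp": [0,0,-0.5],"spin": 0},{"dp": [0,0,0],"spin": 0},{"dp": [0,0,0],"spin": 0}]' --claw 14

```text
t: 32.55
eef_pos: [536.1, -2.7, 147.5]
eef_rot: [179.9, 0.0, 88.0]
ft_force: [0.5, 0.5, 0.6]
gripper_width: 14.0
```

apply_moves --targets '[{"dp": [0,0,0],"spin": 0},{"dp": [0,0,0],"spin": 0},{"dp": [0,0,0],"spin": 0},{"dp": [0,0,0],"spin": 0},{"dp": [0,0,10],"spin": 0},{"dp": [0,0,20],"spin": 0},{"dp": [0,0,30],"spin": 0},{"dp": [0,0,40],"spin": 0},{"dp": [0,0,40],"spin": 0},{"dp": [-40,0,20],"spin": 0},{"dp": [-45,0,0],"spin": 0},{"dp": [-45,0,0],"spin": 0},{"dp": [-40,0,0],"spin": 0},{"dp": [0,0,0],"spin": 0}]' --claw 50

```text
t: 33.95
eef_pos: [362.6, -2.4, 307.8]
eef_rot: [179.8, 0.0, 88.0]
ft_force: [0.0, -0.2, 0.1]
gripper_width: 50.0
```

Run:
```python
from blobs import *
a=snap("scene","s13"); b=snap("top","t13"); o=get_obs(); print({k:np.round(o[k],2).tolist() for k in("t","eef_pos","gripper_width","ft_force")})
A=cv2.cvtColor(a["frame"],cv2.COLOR_RGB2BGR)[90:390,130:550]; B=cv2.cvtColor(b["frame"],cv2.COLOR_RGB2BGR)[90:390,100:540]
v=np.vstack([cv2.resize(A,(588,300*588//420))[:420],np.zeros((0,588,3),np.uint8)])
cv2.imwrite("pics/m13.png",cv2.convertScaleAbs(np.hstack([cv2.resize(A,(400,300)),cv2.resize(B,(400,300))]),alpha=1.7,beta=10))
```

```text
{'t': 34.05, 'eef_pos': [365.44, -2.65, 308.23], 'gripper_width': 49.98, 'ft_force': [0.46, 0.26, 0.45]}
```

View pics/m13.png

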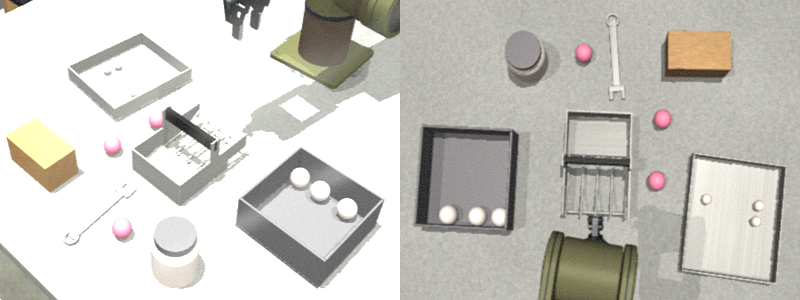

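The last picture shows three small balls in the pan at right-half (706,199), (758,206) and (756,222), and three large ones in the tub at (448,215), (477,216) and (499,216). The sieve is empty and upright at (597,165), the hand is clear, and the bystanders and pink balls are where they were. Handing in.

```bash
python3 -c "
from workcell import sign_off
print(sign_off())"
```

```text
the job is handed in; nothing more can be done
None
```

The job is done and handed in at about 34 s of the 72 s allowed. The moves gave no tilt command, so I gripped the sieve by its black bar and rocked it over the far rim of each container. The claw opening limited how far the bar could tilt.

- **Pan:** I tilted slowly to about 13°. The three small balls dropped through and the large ones stayed on the tines. I then levelled the sieve and gripped it again.
- **Tub:** I tilted to about 44° and the three large balls rolled off the spout.
- **Sieve:** I set it down upright and empty near its old spot, let go and backed the arm away.

**Last checks:** the final two views show three small balls in the pan, three large in the tub, and the sieve empty and upright. The jar, spanner, carton and pink balls look unmoved. No wrist force reading I took was above about 10 N.

**What disagreed:**
- In the pan, the tilt read 10–13° depending on the method.
- The lifted weight of the emptied sieve wandered between 3.1 and 4.7 N while settling, around the expected 3.9 N. Matching the balls across the two views and the final picture settled it as empty.

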